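# Set up the gift display for the live sale

## Robot

A 6-joint arm with a two-finger parallel gripper is mounted at the origin on the work surface. World frame = base frame: x ahead of the robot, y to its left, z up, the work surface at z = 0. Lengths are in mm, angles in rad, forces in N, time in s.
With the tool pointing down it reaches from about 350 to 1000 mm from the base axis. Payload 7.1 kg.
Tool frame: the origin (TCP) lies between the finger pads; the fingertips stand bot.tip_extent ahead of it and the grasp point (between the pads) is the TCP (bot.tip_extent is the distance from the TCP to the fingertips, in mm); z points along the fingers, y is the line along which they close (so a half turn about z gives the same grasp; the last joint's range is limited). The gripper opens to 85 mm and grips with 20 to 120 N. Pads are 22 mm wide; open, the fingers measure 114 mm over their backs; the gripper's body (76 mm by 85 mm) begins 54 mm behind the grasp point. The pads swing forward as they close: fully open they stand 13 mm farther back than shut.
Start: joints at [1.268, 0.423, 1.63, -0, 1.089, -0.019], TCP at [174.972, 599.992, 250.319] pointing down, gripper open.
Joint ranges: [-3, 3], [-0.9, 2.11], [0.09, 2.58], [-1.31, 4.45], [0.11, 2.69], [-2.54, 2.54]. Speed limits (rad/s): [2.39, 2.39, 3.01, 3.14, 3.14, 3.14].

## Interface

Orientations are given as a 3x3 rotation matrix whose columns are the frame's x, y, z axes.
In Python, from rig import bot gives the robot as it stands.
- The arm moves only by the tool send_rows, never from a script. Its argument "commands" is a list of rows, each an object with "translation": the shift along the tool's x, y, z each as a share of 75 mm, from -1 to 1, a list of three; "delta_rot": the turn, a rotation vector about the tool's x, y, z each as a share of 180 degrees, from -1 to 1, a list of three. A call has 1 to 12 rows; each row shifts and turns the commanded pose from where the row before left it, along the tool's axes as they then stand; what a row does not reach is not made up. A row lasts 1/12 s, in which the tool goes at most 41.7 mm and 7.16 degrees, less where a joint would pass 70% of its speed; a pose out of reach is approached as far as the arm can. A call with a number of a shift or a turn outside -1 to 1 is refused whole. A call with a gripper value outside its range is refused whole. "claw" is the opening, from 0 (shut) to 1 (fully open), set as the call begins (left out, the last holds). The fingers move at their own pace and stop on an object; "force" is the grip in N (left out, the last holds). Time passes only in rows, so rows that do not move let the fingers close. It gives the time, the measured TCP pose, the force and the opening at its end, in the units of the state.
- bot.sense(): the state, without advancing time (a new reading comes with each control period).
- bot.get_image(name): name is "scene" or "top"; returns (picture, depth): 384x512x3 uint8, red, green, blue; 384x512 float32, mm along the optical axis (not along the pixel's ray), 0 where there is no reading.
- bot.calibration(name): a dict with "fov_y" (degrees; the focal length in pixels is half the picture's height over the tangent of half this angle, whatever the lens; pixels are square), "cx", "cy" (the principal point, pixels), "view" (4x4, takes a point from world to camera coordinates). Camera axes: x right, y down, z forward; pixel columns grow to the right and rows downward; lengths in mm; the calibration is good to about 2 mm. A picture is of the moment at which its call begins. calibration takes no time and is no camera call.
- bot.hand_in(): hands the job in, once; it reports no verdict.
The state is a dict: "time_s": time; "q": joint angles; "qvel": joint speeds; "joint_torque": joint torques, N m; "eef_pos": TCP position; "tcp_rot": TCP orientation; "force": force on the tool from outside, world axes, zero at the start; "torque": the same for the moment, N m; "grip_width": finger opening in mm.
Only numpy, scipy, OpenCV 4.12 (cv2) and the standard library are available. Lean on these libraries where they do the work, as an engineer would, in place of code of your own. Each camera call takes 0.05 s, during which the arm holds its last target. There are 200 camera calls.

## Task

Set out the sale display on the three low stands: the red gift box lying lengthwise on the middle stand, the amber jar on the stand to its left, the white porcelain canister on the stand to its right (left and right as seen from the robot, looking out over the table), and the small green tin on top of the gift box. Stand everything upright and centred on what carries it, the box square with its stand, then let go; leave the spray bottle, the phone and the tall specimen jar undisturbed.

Things in the scene. Friction and masses are not known exactly. Their poses are not given: they have to be found in the camera images.
- giftbox_mid (a point): Red gift box with a thin gold band and a gold ring on its lid, closed and rigid: 52 mm (x) by 84 mm (y, the long side) by 40 mm high, about 0.18 kg. The point is its centre, 20 mm above its underside; z up. Starts flat on the table, turned by up to 0.7 rad.
- jar_mid (a point): Amber honey jar with a black screw lid, round: 54 mm diameter at the widest, 75 mm high, about 0.22 kg. The point is its centre, 37.5 mm above its underside; z up. Starts standing on the table.
- canister_mid (a point): White porcelain tea canister with two blue rings and a small blue lid knob, round: 50 mm diameter, body and lid 62 mm high, 72 mm with the knob (14 mm diameter), about 0.2 kg. The point is on its axis 36 mm above its underside; z up. Starts standing on the table.
- tin_mid (a point): Small round green tin with a gold line: 46 mm diameter, 30 mm high, about 0.07 kg. The point is its centre, 15 mm above its underside; z up. Starts standing on the table.
- dark_top (a point): Dark brown wooden display stand, a solid flat-topped block fixed to the table: 90 mm (its x) by 100 mm (its y, the long side), 32 mm high. The point is the centre of its top face, 32 mm above the table; z up. The stands' y axes point to the robot's left (+y) within 0.25 rad. The three stands form a row running left to right across the table, neighbours 136 to 184 mm apart in y; which one is left, middle or right differs each time.
- bamboo_top (a point): Pale yellow bamboo display stand, a solid flat-topped block fixed to the table: 90 mm (its x) by 100 mm (its y, the long side), 24 mm high. The point is the centre of its top face, 24 mm above the table; z up. The stands' y axes point to the robot's left (+y) within 0.25 rad. The three stands form a row running left to right across the table, neighbours 136 to 184 mm apart in y; which one is left, middle or right differs each time.
- slate_top (a point): Blue-grey slate display stand, a solid flat-topped block fixed to the table: 90 mm (its x) by 100 mm (its y, the long side), 16 mm high. The point is the centre of its top face, 16 mm above the table; z up. The stands' y axes point to the robot's left (+y) within 0.25 rad. The three stands form a row running left to right across the table, neighbours 136 to 184 mm apart in y; which one is left, middle or right differs each time.
- spray_mid (a point): Pale green spray bottle with a green head: 64 mm diameter, 178 mm high. The point is on its axis 80 mm above its underside. A loose bystander, to be left standing where it is.
- phone_mid (a point): Black phone upright on a small table stand: base 100 mm diameter, phone 74 mm wide, top 265 mm high. The point is on the post 80 mm above the table. A loose bystander, to be left standing where it is.
- specimen_mid (a point): Tall amber glass jar with a metal lid and a root inside: 70 mm diameter, 218 mm high. The point is on its axis 100 mm above its underside. A loose bystander, to be left standing where it is.
Not all that is in view belongs to the job. Of the things like the part that bears tin_mid, leave any that is purple; of the rest the larger one is meant.

How it is judged:
By the outcome, as a careful person would: the job done as asked, in the order asked, and still so for the second after the job is handed in, with the robot touching nothing.
It also fails if it takes over 99 s, if anything falls off the work surface, if the arm or the gripper's body presses on something with over 40 N, if the wrist force passes 120 N, or if a joint passes its speed limit or range.

## Working session

There is one attempt and no reset: what is moved stays moved. The work goes in short steps, Python scripts to look and compute and a tool call to move; the robot and the scene stay as the last step left them, time stands still between calls to the robot, and variables do not carry over. Pictures are saved under pics/ and viewed, on a budget of 14 in all, crops included, one or two more only if the job needs it, and the job is handed in when it is done.

Besides the shell and the picture viewer there is one more tool, called after ">>>" as name(argument=value, ...), one argument or row to a line, values as JSON. send_rows: Moves the arm, as the interface text tells. Shift numbers are shares of 75 mm and turn numbers shares of 180 degrees, none past 1 either way. Its arguments: {"type":"object","properties":{"commands":{"type":"array"},"claw":{"type":"number"},"force":{"type":"number"}},"required":["commands"]}

```bash
mkdir -p pics; ls; python3 - <<'E'
from rig import bot
import cv2,numpy as np
for n in("top","scene"):
    im,d=bot.get_image(n); np.savez(f'{n}0.npz',im=im,d=d)
    cv2.imwrite(f'pics/{n}0.png',cv2.resize(im[:,:,::-1],(800,600),interpolation=cv2.INTER_CUBIC))
    print(n,bot.calibration(n))
print(bot.sense(),bot.tip_extent)
E
```

```text
pics
top {'fov_y': 55.52641652719732, 'cx': 249.7087446032913, 'cy': 187.61619881711442, 'view': array([[-1.86909174e-02, -9.99469505e-01,  2.66713084e-02,
         4.70200469e+01],
       [-9.90946144e-01,  1.49710777e-02, -1.33422658e-01,
         5.14545199e+02],
       [ 1.32952580e-01, -2.89236221e-02, -9.90700275e-01,
         9.96361097e+02],
       [ 0.00000000e+00,  0.00000000e+00,  0.00000000e+00,
         1.00000000e+00]])}
scene {'fov_y': 51.950033993679206, 'cx': 260.7795886575902, 'cy': 191.53497505038249, 'view': array([[-4.89311396e-01,  8.72066566e-01,  8.61758597e-03,
         2.00368102e+02],
       [ 7.49194480e-01,  4.25385540e-01, -5.07695552e-01,
        -3.54822035e+02],
       [-4.46410113e-01, -2.41964972e-01, -8.61493450e-01,
         1.38394084e+03],
       [ 0.00000000e+00,  0.00000000e+00,  0.00000000e+00,
         1.00000000e+00]])}
{'time_s': 0.1, 'q': array([ 1.26801679e+00,  4.23787176e-01,  1.63061028e+00,  1.52105492e-05,
        1.08862120e+00, -1.89773190e-02]), 'qvel': array([-0.00014546, -0.00113242, -0.00088597,  0.00019768,  0.00101808,
        0.00061365]), 'joint_torque': array([ 3.30506573e-04, -5.58424652e+01, -2.82446462e+01, -4.90577145e-05,
        2.94590587e-03, -2.03848271e-05]), 'eef_pos': array([174.82164231, 599.55857861, 249.61050127]), 'tcp_rot': array([[-9.59995744e-01,  2.80014248e-01, -4.38059191e-04],
       [ 2.80014588e-01,  9.59994786e-01, -1.35711198e-03],
       [ 4.05238493e-05, -1.42548469e-03, -9.99998983e-01]]), 'force': array([ 0.12442258,  0.30824772, -0.32628324]), 'torque': array([-0.04380013, -0.00402634,  0.00245758]), 'grip_width': 85.19468862619959} 19.0
```

View pics/top0.png

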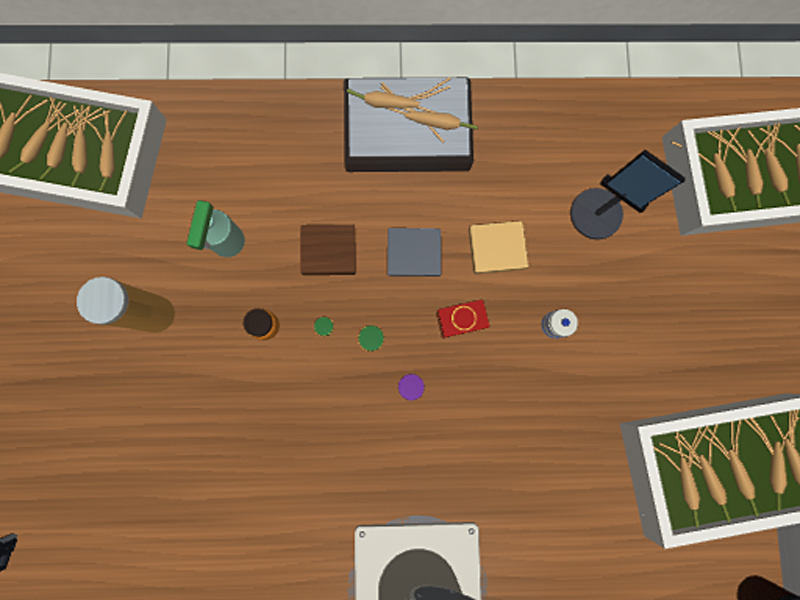

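View pics/scene0.png

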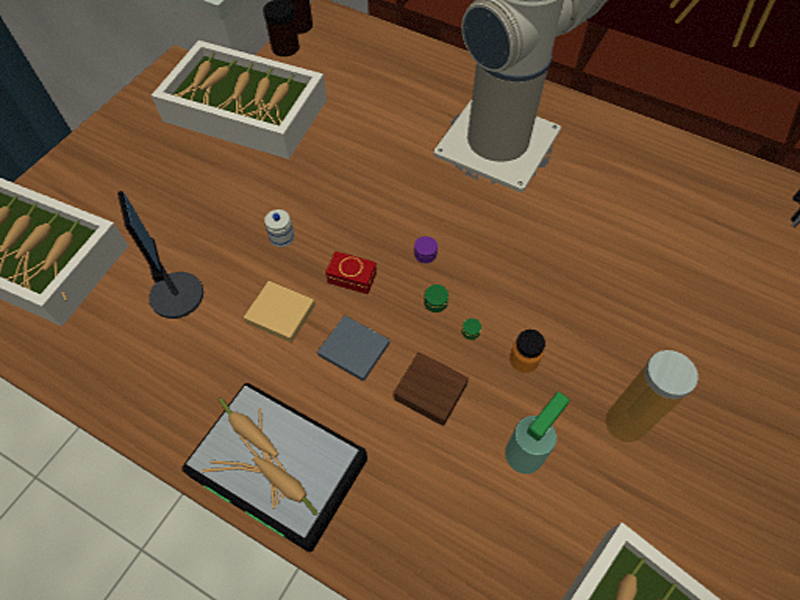

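The top view at 800x600 shows the stands from left to right: dark (328,250), slate (414,251), bamboo (499,247). 
Tin candidates are the large green (371,338), the small green (323,326) and the purple (411,387), so I choose the large green at (371,338). 
The box is at (463,318), the jar at (259,323) and the canister at (563,322). Next I'll measure them and check a close crop.

```bash
cat > h.py <<'E'
from rig import bot
import cv2,numpy as np
def world(n,d):
    c=bot.calibration(n);f=192/np.tan(np.radians(c['fov_y']/2))
    v,u=np.mgrid[:384,:512].astype(float)
    P=np.stack([(u-c['cx'])/f*d,(v-c['cy'])/f*d,d],-1)
    V=c['view'];W=(P-V[:3,3])@V[:3,:3]
    W[d<=0]=np.nan
    return W
def pix(n,p):
    c=bot.calibration(n);f=192/np.tan(np.radians(c['fov_y']/2));V=c['view']
    q=V[:3,:3]@np.array(p,float)+V[:3,3];return np.array([q[0]/q[2]*f+c['cx'],q[1]/q[2]*f+c['cy']])
def near(W,xy,r,z0,z1):
    m=(np.hypot(W[...,0]-xy[0],W[...,1]-xy[1])<r)&(W[...,2]>z0)&(W[...,2]<z1)
    return W[m]
E
python3 - <<'E'
from h import *
S={'dark':(328,250,32,75),'slate':(414,251,16,75),'bamboo':(499,247,24,75),'box':(463,318,40,60),'jar':(259,323,75,40),'can':(563,322,62,40),'tin':(371,338,30,35),'small':(323,326,None,30),'purple':(411,387,None,35),}
Ws={n:world(n,np.load(n+'0.npz')['d']) for n in('top','scene')}
T=Ws['top']
for k,(u,v,h,r) in S.items():
    c=T[int(v*.64),int(u*.64)]
    if h is None: h=c[2]
    for n,W in Ws.items():
        for it in range(3):
            p=near(W,c[:2],r,h-5 if h>16 else h-7,h+6)
            if len(p)<5: break
            rc=cv2.minAreaRect(p[:,:2].astype(np.float32)); c=np.array(rc[0])
        if len(p)>=5: print(k,n,len(p),np.round(p.mean(0),1),'rect',np.round(rc[0],1),np.round(rc[1],1),round(rc[2],1),'circ',np.round(np.hstack(cv2.minEnclosingCircle(p[:,:2].astype(np.float32))),1))
im=np.load('top0.npz')['im'][150:265,140:390]
cv2.imwrite('pics/crop0.png',cv2.resize(im[:,:,::-1],None,fx=3.2,fy=3.2,interpolation=cv2.INTER_CUBIC))
E
```

```text
dark top 1063 [599.9 153.1  31.5] rect [600.1 153.1] [97.5 88.3] 89.5 circ [600.7 153.1  64.8]
dark scene 1170 [604.4 153.7  32. ] rect [602.9 152.4] [100.1  90.8] 90.0 circ [602.7 153.8  64.8]
slate top 1030 [596.2  -7.1  15.6] rect [596.1  -7.1] [97.  89.5] 88.9 circ [596.8  -7.3  65.3]
slate scene 1050 [600.5  -5.8  15.9] rect [599.   -7.2] [100.2  90.9] 88.7 circ [599.5  -6.5  64.1]
bamboo top 1023 [ 601.9 -163.9   23.6] rect [ 602.9 -164.4] [ 90.3 100.7] 4.4 circ [ 603.3 -163.7   65. ]
bamboo scene 954 [ 605.8 -163.    23.9] rect [ 604.7 -164.7] [ 91.3 101.4] 4.6 circ [ 604.8 -164.6   65.4]
box top 545 [468.4 -90.7  40. ] rect [468.8 -91. ] [51.8 83.9] 11.5 circ [467.7 -90.5  47.4]
box scene 436 [471.5 -90.1  40.2] rect [470.8 -90.9] [54.6 83.9] 12.7 circ [471.3 -90.7  47. ]
tin top 205 [436.9  75.7  29.6] rect [437.6  75.3] [44.8 42.3] 89.5 circ [436.7  75.7  22.9]
tin scene 176 [439.2  75.6  29.8] rect [438.3  75.2] [46.2 43.4] 75.7 circ [438.1  75.3  23.8]
small top 117 [459.5 161.1  22. ] rect [459.1 161.3] [31.3 31.4] 87.7 circ [459.4 161.5  17.1]
small scene 108 [462.3 161.7  22.2] rect [462.5 162.3] [32.6 31.8] 27.8 circ [461.7 161.2  17.6]
purple top 210 [348.    5.6  29.5] rect [347.5   5.8] [41.9 41.3] 88.9 circ [348.5   5.1  23. ]
purple scene 154 [350.5   6.1  29.5] rect [349.6   5.3] [45.6 42.8] 28.7 circ [349.3   5.4  23.3]
```

View pics/crop0.png

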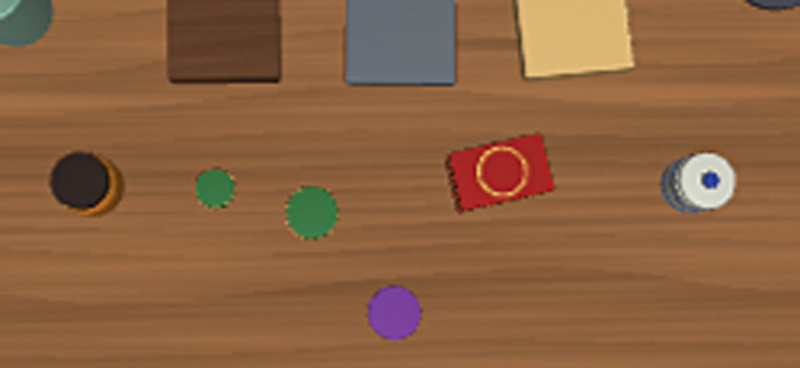

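The crop confirms the large green tin at crop (312,212), with the smaller green one at (215,188) and the purple one at (394,312). The jar and canister gave no points, so I'll check their depth.

```bash
python3 - <<'E'
from h import *
Ws={n:world(n,np.load(n+'0.npz')['d']) for n in('top','scene')}
for k,(x,y) in {'jar':(259,323),'can':(563,322)}.items():
    W=Ws['top'][int(y*.64)-12:int(y*.64)+14,int(x*.64)-16:int(x*.64)+16]
    p=W[W[...,2]>20] if k else 0
    print(k,len(p),np.isnan(W[...,0]).sum(),np.histogram(p[:,2],range(0,100,5))[0])
    print(np.round(np.nanmean(p,0)))
    d=np.load('top0.npz')['d'][int(y*.64)-12:int(y*.64)+14:3,int(x*.64)-16:int(x*.64)+16:3];print(d.astype(int))
for n,W in Ws.items():
    for k,c in {'jar':(455,250),'can':(455,-265)}.items():
        p=near(W,c,60,10,100); print(n,k,len(p),np.round(p.mean(0),1),np.histogram(p[:,2],range(0,100,5))[0])
E
```

```text
jar 345 2 [  0   0   0   0   6   4   7   4  23  28  10   0   9   6 151  97   0   0
   0]
[462. 266.  66.]
[[1056 1054 1054 1052 1055 1056 1058 1058 1056 1056 1058]
 [1050 1054 1055 1056 1054  978 1057 1054 1053 1056 1054]
 [1055 1049 1053  978  979  982  980  980 1012 1055 1054]
 [1048 1051 1050  975  976  978  977  976  992 1023 1052]
 [1050 1052  979  975  979  974  973  978  981 1009 1055]
 [1050 1051 1047  973  975  972  975  977  989 1017 1050]
 [1047 1047 1045  973  976  975  974  974  999 1029 1048]
 [1043 1046 1048 1046 1003  986 1001 1003 1025 1045 1049]
 [1044 1046 1044 1047 1047 1045 1046 1048 1047 1050 1048]]
can 315 7 [  0   0   0   0  10   8   8   7  14  16   8  50 166  14  14   0   0   0
   0]
[ 455. -260.   57.]
[[1074 1066 1069 1067 1071 1066 1069 1073 1072 1074 1071]
 [1064 1067 1069 1072 1070 1071 1070 1065 1069 1069 1069]
 [1066 1065 1053 1019 1007 1008 1002 1007 1069 1068 1069]
 [1069 1059 1023 1005 1002 1004 1006 1008 1006 1068 1064]
 [1062 1049 1020 1003 1004  996  993 1001 1004 1066 1067]
 [1066 1046 1025 1002 1002 1001 1001 1002 1002 1067 1065]
 [1062 1063 1032 1012 1001 1000 1001 1005 1062 1065 1062]
 [1065 1060 1062 1038 1021 1013 1062 1065 1063 1062 1063]
 [1055 1058 1058 1059 1061 1062 1061 1060 1058 1057 1061]]
top jar 358 [461.8 265.1  64.5] [  0   0   6   7   6   4   7   4  23  28  10   0   9   6 151  97   0   0
   0]
top can 334 [ 454.9 -259.3   54.6] [  0   0   9  10  10   8   8   7  14  16   8  50 166  14  14   0   0   0
   0]
scene jar 460 [475.2 270.9  58.2] [  0   0  18  14  19  12  17  18  22  41  26   5  14  19 128 107   0   0
   0]
scene can 330 [ 464.1 -257.8   49. ] [  0   0  17  16  15  14  18  17  15  24  16  33 118  14  12   1   0   0
   0]
```

```bash
cat >> h.py <<'E'
def top(W,c,h,r,dz=4,up=4):
    c=np.array(c,float)
    for _ in range(3):
        p=near(W,c,r,h-dz,h+up)
        if len(p)<8: return None
        q=p[:,:2].astype(np.float32); rc=cv2.minAreaRect(q); cc=cv2.minEnclosingCircle(q)[0]
        c=np.array(rc[0])
    return len(p),np.round(p.mean(0),1),'rect',np.round(rc[0],1),np.round(rc[1],1),round(rc[2],1),'circ',np.round(cc,1)
def snap(tag):
    o={}
    for n in('top','scene'):
        im,d=bot.get_image(n); np.savez(f'{n}{tag}.npz',im=im,d=d); o[n]=(im,world(n,d))
    return o
E
python3 - <<'E'
from h import *
for n in('top','scene'):
    W=world(n,np.load(n+'0.npz')['d'])
    print(n,'jar',top(W,(460,265),75,40)); print(n,'can',top(W,(454,-262),62,40)); print(n,'knob',top(W,(454,-262),72,20,4,6))
    p=near(W,(520,0),150,-20,8)
    # gripper bias: highest parts near tool
print(pix('top',bot.sense()['eef_pos']),pix('scene',bot.sense()['eef_pos']))
E
```

```text
top jar (240, array([464. , 270.2,  74.6]), 'rect', array([463.9, 270.1]), array([46.4, 44.9]), 45.6, 'circ', array([464.3, 270.6]))
top can (213, array([ 456. , -264.2,   61.5]), 'rect', array([ 456.7, -264.5]), array([45.9, 46.7]), 43.2, 'circ', array([ 456.4, -265. ]))
top knob (20, array([ 455.8, -265. ,   71. ]), 'rect', array([ 456.4, -264.8]), array([11.3, 12.3]), 38.7, 'circ', array([ 455.5, -265.2]))
scene jar (227, array([466.4, 270.5,  74.9]), 'rect', array([465.5, 270.3]), array([47.4, 45.6]), 25.5, 'circ', array([465.3, 269.6]))
scene can (146, array([ 459.5, -263.8,   62. ]), 'rect', array([ 457.4, -265.2]), array([46.3, 47.1]), 68.0, 'circ', array([ 458.8, -265.2]))
scene knob (17, array([ 457.7, -264.4,   71.6]), 'rect', array([ 457.4, -264.7]), array([11.6, 13.2]), 74.6, 'circ', array([ 457.8, -264.6]))
[-15.43147592 340.74870164] [527.38687376 151.72954381]
```

```bash
cat > go.py <<'E'
# usage: go.py x y z a_deg : remaining move in tool axes, shares, and turn share about tool z
import sys; from h import *
s=bot.sense();R=s['tcp_rot'];t=np.array([float(v) for v in sys.argv[1:4]]);a=np.degrees(np.arctan2(R[1,1],R[0,1]))
print('t',round(s['time_s'],2),'pos',np.round(s['eef_pos'],1),'a',round(a,2),'tilt',np.round(R[:2,2],4),'w',round(s['grip_width'],1),'F',np.round(s['force'],1))
print('shift shares now',np.round(R.T@(t-s['eef_pos'])/75,3),'turn z share',round(-(float(sys.argv[4])-a)/180,4))
b=np.radians(float(sys.argv[4]));Rb=np.array([[-np.sin(b),np.cos(b),0],[np.cos(b),np.sin(b),0],[0,0,-1]])
print('shift shares after turn',np.round(Rb.T@(t-s['eef_pos'])/75,3), 'tilt fix rotvec share',np.round(cv2.Rodrigues(R.T@Rb)[0].ravel()/np.pi,4))
E
cat h.py >/dev/null
```

>>> send_rows(
  commands=[
    {"translation": [-0.318,-0.387,0],"delta_rot": [0,0,0]},
    {"translation": [-0.318,-0.387,0],"delta_rot": [0,0,0]},
    {"translation": [-0.318,-0.387,0],"delta_rot": [0,0,0]},
    {"translation": [-0.318,-0.387,0],"delta_rot": [0,0,0]},
    {"translation": [-0.318,-0.387,0],"delta_rot": [0,0,0]},
    {"translation": [-0.318,-0.387,0],"delta_rot": [0,0,0]},
    {"translation": [-0.318,-0.387,0],"delta_rot": [0,0,0]},
    {"translation": [-0.318,-0.387,0],"delta_rot": [0,0,0]},
    {"translation": [-0.318,-0.387,0],"delta_rot": [0,0,0]},
    {"translation": [-0.318,-0.387,0],"delta_rot": [0,0,0]},
  ],
  claw=1,
  force=40,
)

```text
time_s: 0.93
eef_pos: [322.7, 252.8, 250.2]
tcp_rot: [[-0.96, 0.28, -0.0], [0.28, 0.96, -0.0], [0.0, -0.0, -1.0]]
force: [1.1, 0.8, -0.2]
grip_width: 85.5
```

>>> send_rows(
  commands=[
    {"translation": [-0.318,-0.387,0],"delta_rot": [0,0,0]},
    {"translation": [-0.318,-0.387,0],"delta_rot": [0,0,0]},
    {"translation": [-0.318,-0.387,0],"delta_rot": [0,0,0]},
    {"translation": [-0.318,-0.387,0],"delta_rot": [0,0,0]},
    {"translation": [-0.318,-0.387,0],"delta_rot": [0,0,0]},
    {"translation": [-0.318,-0.387,0],"delta_rot": [0,0,0]},
    {"translation": [-0.318,-0.387,0],"delta_rot": [0,0,0]},
    {"translation": [-0.318,-0.387,0],"delta_rot": [0,0,0]},
    {"translation": [-0.318,-0.387,0],"delta_rot": [0,0,0]},
    {"translation": [-0.318,-0.387,0],"delta_rot": [0,0,0]},
  ],
)

```text
time_s: 1.77
eef_pos: [470.5, -92.8, 250.2]
tcp_rot: [[-0.96, 0.28, -0.0], [0.28, 0.96, 0.0], [0.0, 0.0, -1.0]]
force: [0.8, 1.3, -0.6]
grip_width: 85.1
```

>>> send_rows(
  commands=[
    {"translation": [0,0,0],"delta_rot": [0,0,0.038]},
    {"translation": [0,0,0],"delta_rot": [0,0,0.038]},
    {"translation": [0,0,0],"delta_rot": [0,0,0.038]},
    {"translation": [0,0,0],"delta_rot": [0,0,0.038]},
    {"translation": [0,0,0],"delta_rot": [0,0,0.038]},
    {"translation": [0,0,0],"delta_rot": [0,0,0.038]},
    {"translation": [0,0,0],"delta_rot": [0,0,0.038]},
    {"translation": [0,0,0],"delta_rot": [0,0,0.038]},
    {"translation": [0,0,0],"delta_rot": [0,0,0.038]},
    {"translation": [0,0,0],"delta_rot": [0,0,0]},
    {"translation": [0,0,0],"delta_rot": [0,0,0]},
  ],
)

```text
time_s: 2.68
eef_pos: [470.2, -90.8, 250.1]
tcp_rot: [[-0.215, 0.977, -0.0], [0.977, 0.215, 0.0], [0.0, -0.0, -1.0]]
force: [0.4, 0.6, 0.3]
grip_width: 84.9
```

```bash
python3 go.py 470 -91 25 12
```

```text
t 2.68 pos [470.2 -90.8 250.1] a 12.39 tilt [-0.0005  0.0001] w 84.9 F [0.4 0.6 0.3]
shift shares now [-3.000e-03 -2.000e-03  3.002e+00] turn z share 0.0021
shift shares after turn [-2.000e-03 -3.000e-03  3.002e+00] tilt fix rotvec share [-0.0001 -0.0001  0.0021]
```

>>> send_rows(
  commands=[
    {"translation": [0,0,0.4],"delta_rot": [0,0,0.002]},
    {"translation": [0,0,0.4],"delta_rot": [0,0,0]},
    {"translation": [0,0,0.4],"delta_rot": [0,0,0]},
    {"translation": [0,0,0.4],"delta_rot": [0,0,0]},
    {"translation": [0,0,0.4],"delta_rot": [0,0,0]},
    {"translation": [0,0,0.4],"delta_rot": [0,0,0]},
    {"translation": [0,0,0.3],"delta_rot": [0,0,0]},
    {"translation": [0,0,0.2],"delta_rot": [0,0,0]},
    {"translation": [0,0,0.1],"delta_rot": [0,0,0]},
    {"translation": [0,0,0],"delta_rot": [0,0,0]},
  ],
)

```text
time_s: 3.52
eef_pos: [469.4, -90.7, 23.9]
tcp_rot: [[-0.207, 0.978, -0.003], [0.978, 0.207, 0.001], [0.001, -0.003, -1.0]]
force: [-0.7, -0.4, -0.8]
grip_width: 85.3
```

>>> send_rows(
  commands=[
    {"translation": [0,0,0],"delta_rot": [0,0,0]},
    {"translation": [0,0,0],"delta_rot": [0,0,0]},
    {"translation": [0,0,0],"delta_rot": [0,0,0]},
    {"translation": [0,0,0],"delta_rot": [0,0,0]},
    {"translation": [0,0,0],"delta_rot": [0,0,0]},
    {"translation": [0,0,0],"delta_rot": [0,0,0]},
    {"translation": [0,0,0],"delta_rot": [0,0,0]},
    {"translation": [0,0,0],"delta_rot": [0,0,0]},
  ],
  claw=0,
  force=40,
)

```text
time_s: 4.18
eef_pos: [471.0, -91.0, 26.6]
tcp_rot: [[-0.205, 0.979, 0.002], [0.979, 0.205, -0.0], [-0.001, 0.002, -1.0]]
force: [-1.3, -0.2, 7.1]
grip_width: 51.6
```

```bash
python3 go.py 470 -91 95 -1
```

```text
t 4.18 pos [471.  -91.   26.6] a 11.85 tilt [ 0.0019 -0.0005] w 51.6 F [-1.3 -0.2  7.1]
shift shares now [ 0.002 -0.012 -0.913] turn z share 0.0714
shift shares after turn [-0.    -0.013 -0.913] tilt fix rotvec share [0.0006 0.0002 0.0714]
```

>>> send_rows(
  commands=[
    {"translation": [0,0,-0.2],"delta_rot": [0,0,0]},
    {"translation": [0,0,-0.3],"delta_rot": [0,0,0]},
    {"translation": [0,0,-0.3],"delta_rot": [0,0,0]},
    {"translation": [0,0,-0.2],"delta_rot": [0,0,0.018]},
    {"translation": [0,0,0],"delta_rot": [0,0,0.018]},
    {"translation": [0,0,0],"delta_rot": [0,0,0.018]},
    {"translation": [0,0,0],"delta_rot": [0,0,0.018]},
    {"translation": [0,0,0],"delta_rot": [0,0,0]},
    {"translation": [0,0,0],"delta_rot": [0,0,0]},
  ],
)

```text
time_s: 4.93
eef_pos: [470.4, -90.9, 100.8]
tcp_rot: [[0.018, 1.0, 0.001], [1.0, -0.018, -0.0], [-0.0, 0.001, -1.0]]
force: [0.5, 0.0, -1.7]
grip_width: 51.5
```

```bash
python3 go.py 597.5 -7 100 -1.2;python3 - <<'E'
from h import *
o=snap(1);e=bot.sense()['eef_pos']
for n in o: print(n,top(o[n][1],e[:2],e[2]+15,60,4,4))
im=o['scene'][0];cv2.imwrite('pics/s1.png',im[:,:,::-1])
E
```

```text
t 4.93 pos [470.4 -90.9 100.8] a -1.04 tilt [ 0.0007 -0.0001] w 51.5 F [ 0.5  0.  -1.7]
shift shares now [1.149 1.674 0.011] turn z share 0.0009
shift shares after turn [1.153 1.671 0.01 ] tilt fix rotvec share [0.0002 0.     0.0009]
top (50, array([470. , -52.8, 114.2]), 'rect', array([469.6, -52. ]), array([ 7.9, 49.8]), 88.3, 'circ', array([469.5, -55.8]))
scene (260, array([471.7, -71.8, 114.5]), 'rect', array([475.9, -78. ]), array([70.3, 59.1]), 1.7, 'circ', array([475.1, -74. ]))
```

View pics/s1.png

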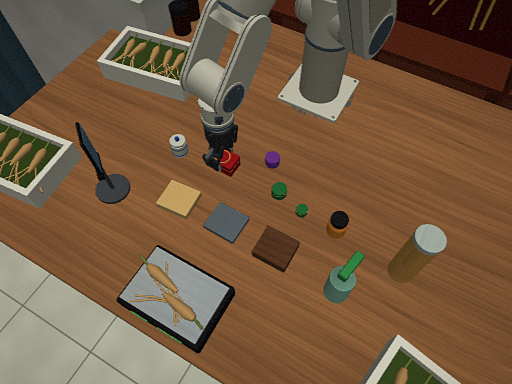

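The box is held at (230,160) and its top is level. I'll carry it to the slate stand.

>>> send_rows(
  commands=[
    {"translation": [0.19,0.279,0],"delta_rot": [0,0,0.001]},
    {"translation": [0.19,0.279,0],"delta_rot": [0,0,0]},
    {"translation": [0.19,0.279,0],"delta_rot": [0,0,0]},
    {"translation": [0.19,0.279,0],"delta_rot": [0,0,0]},
    {"translation": [0.19,0.279,0],"delta_rot": [0,0,0]},
    {"translation": [0.2,0.279,0],"delta_rot": [0,0,0]},
    {"translation": [0,0,0.25],"delta_rot": [0,0,0]},
    {"translation": [0,0,0.25],"delta_rot": [0,0,0]},
    {"translation": [0,0,0.15],"delta_rot": [0,0,0]},
    {"translation": [0,0,0.05],"delta_rot": [0,0,0]},
    {"translation": [0,0,0],"delta_rot": [0,0,0]},
    {"translation": [0,0,0],"delta_rot": [0,0,0]},
  ],
)

```text
time_s: 6.03
eef_pos: [597.8, -7.7, 48.0]
tcp_rot: [[0.023, 1.0, -0.0], [1.0, -0.023, 0.0], [0.0, -0.0, -1.0]]
force: [-0.1, -0.1, -1.6]
grip_width: 51.4
```

```bash
python3 go.py 597.5 -7 42.5 -1.2;python3 - <<'E'
from h import *
o=snap(2);e=bot.sense()['eef_pos']
for n in o: print(n,top(o[n][1],e[:2],e[2]+13.5,60,4,4),top(o[n][1],e[:2],16,75,5,5))
E
```

```text
t 6.03 pos [597.8  -7.7  48. ] a -1.32 tilt [-0.0002  0.    ] w 51.4 F [-0.1 -0.1 -1.6]
shift shares now [ 0.009 -0.004  0.073] turn z share -0.0007
shift shares after turn [ 0.009 -0.004  0.073] tilt fix rotvec share [-0.0001 -0.     -0.0007]
top None None
scene (276, array([600.8,  10.6,  62.2]), 'rect', array([601.1,  -3. ]), array([81.9, 70.3]), 73.0, 'circ', array([598.4,  -7.1])) (313, array([618.8,  12.4,  15.9]), 'rect', array([598.6,  -6.1]), array([97.6, 90.4]), 88.1, 'circ', array([599.3,  -6.7]))
```

>>> send_rows(
  commands=[
    {"translation": [0.009,-0.004,0.025],"delta_rot": [0,0,0]},
    {"translation": [0,0,0.025],"delta_rot": [0,0,0]},
    {"translation": [0,0,0.02],"delta_rot": [0,0,0]},
    {"translation": [0,0,0.005],"delta_rot": [0,0,0]},
    {"translation": [0,0,0],"delta_rot": [0,0,0]},
  ],
)

```text
time_s: 6.55
eef_pos: [597.7, -6.8, 42.6]
tcp_rot: [[0.023, 1.0, 0.0], [1.0, -0.023, -0.0], [-0.0, 0.0, -1.0]]
force: [-1.8, 0.6, 5.0]
grip_width: 51.8
```

>>> send_rows(
  commands=[
    {"translation": [0,0,0],"delta_rot": [0,0,0]},
    {"translation": [0,0,0],"delta_rot": [0,0,0]},
    {"translation": [0,0,0],"delta_rot": [0,0,0]},
    {"translation": [0,0,0],"delta_rot": [0,0,0]},
    {"translation": [0,0,0],"delta_rot": [0,0,0]},
  ],
  claw=1,
)

```text
time_s: 6.97
eef_pos: [597.6, -6.8, 42.2]
tcp_rot: [[0.023, 1.0, 0.0], [1.0, -0.023, -0.0], [-0.0, 0.0, -1.0]]
force: [0.5, 0.8, -0.1]
grip_width: 85.1
```

>>> send_rows(
  commands=[
    {"translation": [0,0,-0.2],"delta_rot": [0,0,0]},
    {"translation": [0,0,-0.4],"delta_rot": [0,0,0]},
    {"translation": [0,0,-0.4],"delta_rot": [0,0,0]},
    {"translation": [0,0,-0.4],"delta_rot": [0,0,0]},
    {"translation": [0,0,-0.4],"delta_rot": [0,0,0]},
    {"translation": [0,0,0],"delta_rot": [0,0,0]},
  ],
)

```text
time_s: 7.47
eef_pos: [601.0, -6.9, 183.2]
tcp_rot: [[0.023, 1.0, 0.01], [1.0, -0.023, -0.0], [-0.0, 0.01, -1.0]]
force: [1.3, -0.2, 0.7]
grip_width: 85.7
```

```bash
python3 go.py 465 270.3 180 0
```

```text
t 7.47 pos [601.   -6.9 183.2] a -1.32 tilt [ 0.0097 -0.0003] w 85.7 F [ 1.3 -0.2  0.7]
shift shares now [ 3.653 -1.898  0.024] turn z share -0.0073
shift shares after turn [ 3.696 -1.813  0.043] tilt fix rotvec share [ 0.0031  0.0001 -0.0073]
```

>>> send_rows(
  commands=[
    {"translation": [0.366,-0.185,0],"delta_rot": [0,0,0]},
    {"translation": [0.366,-0.185,0],"delta_rot": [0,0,0]},
    {"translation": [0.366,-0.185,0],"delta_rot": [0,0,0]},
    {"translation": [0.366,-0.185,0],"delta_rot": [0,0,0]},
    {"translation": [0.366,-0.185,0],"delta_rot": [0,0,0]},
    {"translation": [0.366,-0.185,0],"delta_rot": [0,0,0]},
    {"translation": [0.366,-0.185,0],"delta_rot": [0,0,0]},
    {"translation": [0.366,-0.185,0],"delta_rot": [0,0,0]},
    {"translation": [0.366,-0.185,0],"delta_rot": [0,0,0]},
    {"translation": [0.366,-0.185,0],"delta_rot": [0,0,0]},
    {"translation": [0,0,0],"delta_rot": [0,0,0]},
    {"translation": [0,0,0],"delta_rot": [0,0,0]},
  ],
)

```text
time_s: 8.47
eef_pos: [464.3, 272.1, 176.9]
tcp_rot: [[0.02, 1.0, -0.0], [1.0, -0.02, -0.0], [-0.0, -0.0, -1.0]]
force: [0.4, -0.0, 0.1]
grip_width: 85.5
```

```bash
python3 go.py 465 270.3 40 -1.3;python3 - <<'E'
from h import *
o=snap(3)
for n in o: print(n,'box',top(o[n][1],(597,-7),56,60,4,4),'\n slate',top(o[n][1],(597,-7),16,70,5,5),'\n bamboo',top(o[n][1],(603,-164),24,75,4,4))
im=o['top'][0];cv2.imwrite('pics/t3.png',im[:,:,::-1])
E
```

```text
t 8.47 pos [464.3 272.1 176.9] a -1.14 tilt [-0.0002 -0.0002] w 85.5 F [ 0.4 -0.   0.1]
shift shares now [-0.023  0.01   1.825] turn z share 0.0009
shift shares after turn [-0.023  0.01   1.825] tilt fix rotvec share [-0.0001  0.0001  0.0009]
top box (524, array([596.4,  -6.8,  55.9]), 'rect', array([596.8,  -7.2]), array([82.1, 50.1]), 89.2, 'circ', array([596.7,  -7. ])) 
 slate (417, array([587.8,  -2.9,  15.5]), 'rect', array([596.3,  -7. ]), array([96.8, 89.4]), 88.8, 'circ', array([596.7,  -6.9])) 
 bamboo (991, array([ 602.2, -164. ,   23.8]), 'rect', array([ 602.8, -164.3]), array([ 90.4, 100.6]), 4.4, 'circ', array([ 603.7, -163.7]))
scene box (526, array([599.7,  -6. ,  56.1]), 'rect', array([599.1,  -7. ]), array([84.6, 52.8]), 89.4, 'circ', array([599.2,  -7.7])) 
 slate (375, array([617.6,   3.8,  16. ]), 'rect', array([599. ,  -6.9]), array([100.1,  90.7]), 89.0, 'circ', array([599.2,  -6.7])) 
 bamboo (913, array([ 605.5, -163.6,   24. ]), 'rect', array([ 604. , -164.1]), array([ 91.4, 100.2]), 4.9, 'circ', array([ 605. , -163.7]))
```

View pics/t3.png

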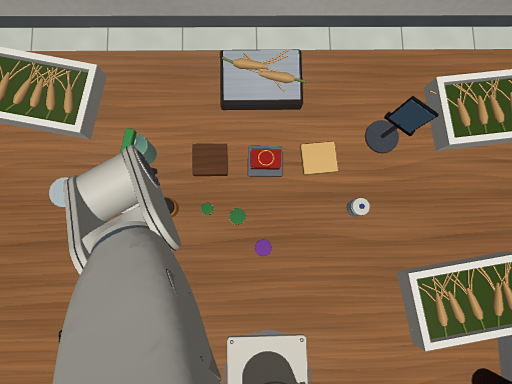

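The box sits centred and square on the slate at (266,158), 0.3 mm off centre and within about 0.4°. The arm is near the specimen jar at (60,190), so I'll check clearance before lowering.

```bash
python3 - <<'E'
from h import *
for n in('top','scene'):
  for k in '0','3':
    W=world(n,np.load(f'{n}{k}.npz')['d'])
    a=(W[...,1]>310)&(W[...,1]<520)&(W[...,0]>330)&(W[...,0]<700)&(W[...,2]>60)
    for y in range(310,520,30):
        p=W[a&(W[...,1]>=y)&(W[...,1]<y+30)]
        if len(p): print(n,k,y,len(p),'x',np.round(p[:,0].min()),np.round(p[:,0].max()),'z',np.histogram(p[:,2],[60,150,225,300,400,500,700])[0])
im=np.load('scene3.npz')['im'][60:330,170:500]
cv2.imwrite('pics/s3.png',cv2.resize(im[:,:,::-1],None,fx=2.2,fy=2.2))
E
```

```text
top 0 310 512 x 577.0 653.0 z [340 172   0   0   0   0]
top 0 340 223 x 574.0 649.0 z [ 43 180   0   0   0   0]
top 0 430 873 x 455.0 520.0 z [330 543   0   0   0   0]
top 0 460 418 x 453.0 522.0 z [ 18 400   0   0   0   0]
top 0 490 192 x 464.0 699.0 z [100  92   0   0   0   0]
top 3 310 811 x 414.0 654.0 z [260 115   0   0 216 220]
top 3 340 99 x 469.0 649.0 z [ 0 96  0  0  3  0]
top 3 460 278 x 454.0 522.0 z [  0 278   0   0   0   0]
top 3 490 192 x 465.0 700.0 z [104  88   0   0   0   0]
scene 0 310 415 x 583.0 658.0 z [277 138   0   0   0   0]
scene 0 340 490 x 578.0 658.0 z [273 217   0   0   0   0]
scene 0 370 8 x 619.0 636.0 z [8 0 0 0 0 0]
scene 0 430 738 x 457.0 524.0 z [262 476   0   0   0   0]
scene 0 460 768 x 455.0 525.0 z [210 558   0   0   0   0]
scene 0 490 289 x 465.0 700.0 z [160 129   0   0   0   0]
scene 3 310 1362 x 415.0 658.0 z [277 140   0  42 622 281]
scene 3 340 537 x 469.0 658.0 z [271 216   0   0  50   0]
scene 3 370 7 x 620.0 635.0 z [7 0 0 0 0 0]
scene 3 430 738 x 458.0 525.0 z [263 475   0   0   0   0]
scene 3 460 768 x 455.0 525.0 z [211 557   0   0   0   0]
scene 3 490 290 x 464.0 700.0 z [164 126   0   0   0   0]
```

View pics/s3.png

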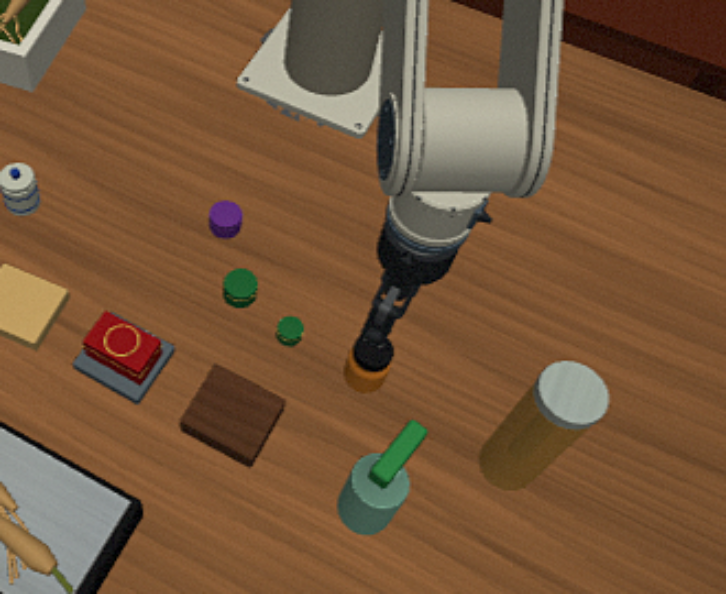

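The arm is clear: its furthest y is about 345, while the specimen starts at about 430. The jar is under the gripper at crop (368,360). Lowering and gripping now.

>>> send_rows(
  commands=[
    {"translation": [-0.023,0.01,0.3],"delta_rot": [0,0,0]},
    {"translation": [0,0,0.4],"delta_rot": [0,0,0]},
    {"translation": [0,0,0.4],"delta_rot": [0,0,0]},
    {"translation": [0,0,0.4],"delta_rot": [0,0,0]},
    {"translation": [0,0,0.2],"delta_rot": [0,0,0]},
    {"translation": [0,0,0.06],"delta_rot": [0,0,0]},
    {"translation": [0,0,0],"delta_rot": [0,0,0]},
  ],
)

```text
time_s: 9.15
eef_pos: [465.6, 267.7, 44.0]
tcp_rot: [[0.025, 1.0, -0.002], [1.0, -0.025, -0.001], [-0.001, -0.002, -1.0]]
force: [-0.5, -0.1, 0.1]
grip_width: 85.3
```

>>> send_rows(
  commands=[
    {"translation": [0,0,0],"delta_rot": [0,0,0]},
    {"translation": [0,0,0],"delta_rot": [0,0,0]},
    {"translation": [0,0,0],"delta_rot": [0,0,0]},
    {"translation": [0,0,0],"delta_rot": [0,0,0]},
    {"translation": [0,0,0],"delta_rot": [0,0,0]},
    {"translation": [0,0,0],"delta_rot": [0,0,0]},
    {"translation": [0,0,0],"delta_rot": [0,0,0]},
  ],
  claw=0,
  force=40,
)

```text
time_s: 9.73
eef_pos: [466.5, 269.3, 47.0]
tcp_rot: [[0.023, 1.0, 0.002], [1.0, -0.023, 0.001], [0.001, 0.002, -1.0]]
force: [-1.3, -2.3, 7.6]
grip_width: 52.1
```

>>> send_rows(
  commands=[
    {"translation": [0,0,-0.2],"delta_rot": [0,0,0]},
    {"translation": [0,0,-0.3],"delta_rot": [0,0,0]},
    {"translation": [0,0,-0.3],"delta_rot": [0,0,0]},
    {"translation": [0,0,-0.2],"delta_rot": [0,0,0]},
    {"translation": [0,0,0],"delta_rot": [0,0,0]},
    {"translation": [0,0,0],"delta_rot": [0,0,0]},
  ],
)

```text
time_s: 10.23
eef_pos: [466.4, 269.5, 121.4]
tcp_rot: [[0.023, 1.0, 0.003], [1.0, -0.023, 0.001], [0.001, 0.003, -1.0]]
force: [0.5, -0.1, -3.4]
grip_width: 52.3
```

```bash
python3 go.py 601.5 153 120 -1.2;python3 - <<'E'
from h import *
o=snap(4);e=bot.sense()['eef_pos']
for n in o: print(n,'jar',top(o[n][1],e[:2],e[2]+30,40,4,4))
for n in o: print(n,'jarpts',np.round(near(o[n][1],e[:2],45,e[2]-50,e[2]-5).min(0),1))
E
```

```text
t 10.23 pos [466.4 269.5 121.4] a -1.32 tilt [0.0026 0.0014] w 52.3 F [ 0.5 -0.1 -3.4]
shift shares now [-1.511  1.836  0.021] turn z share -0.0006
shift shares after turn [-1.515  1.833  0.018] tilt fix rotvec share [ 0.0008 -0.0005 -0.0006]
top jar None
scene jar (41, array([473. , 281.4, 148.4]), 'rect', array([485.1, 272.8]), array([56.1, 46.8]), 10.5, 'circ', array([481.6, 271.7]))
top jarpts [464.9 243.8  83.9]
scene jarpts [471.  244.   74.4]
```

>>> send_rows(
  commands=[
    {"translation": [-0.254,0.306,0],"delta_rot": [0,0,0]},
    {"translation": [-0.254,0.306,0],"delta_rot": [0,0,0]},
    {"translation": [-0.254,0.306,0],"delta_rot": [0,0,0]},
    {"translation": [-0.254,0.306,0],"delta_rot": [0,0,0]},
    {"translation": [-0.254,0.306,0],"delta_rot": [0,0,0]},
    {"translation": [-0.254,0.306,0],"delta_rot": [0,0,0]},
    {"translation": [0,0,0.2],"delta_rot": [0,0,0]},
    {"translation": [0,0,0.15],"delta_rot": [0,0,0]},
    {"translation": [0,0,0.1],"delta_rot": [0,0,0]},
    {"translation": [0,0,0.05],"delta_rot": [0,0,0]},
    {"translation": [0,0,0],"delta_rot": [0,0,0]},
    {"translation": [0,0,0],"delta_rot": [0,0,0]},
  ],
)

```text
time_s: 11.33
eef_pos: [600.1, 152.3, 82.3]
tcp_rot: [[0.022, 1.0, -0.001], [1.0, -0.022, -0.0], [-0.0, -0.001, -1.0]]
force: [-0.3, -0.4, -2.3]
grip_width: 51.9
```

```bash
python3 go.py 601.5 152 78.7 -1.2;python3 - <<'E'
from h import *
o=snap(5);e=bot.sense()['eef_pos']
for n in o:
  p=near(o[n][1],e[:2],45,e[2]-44,e[2]-10)
  if len(p):print(n,'jarpts',np.round(p.min(0),1),np.round(p.max(0),1))
E
```

```text
t 11.33 pos [600.1 152.3  82.3] a -1.25 tilt [-0.0012 -0.0002] w 51.9 F [-0.3 -0.4 -2.3]
shift shares now [-0.004  0.019  0.048] turn z share -0.0003
shift shares after turn [-0.004  0.019  0.048] tilt fix rotvec share [-0.0004  0.0001 -0.0003]
scene jarpts [594.6 155.   39.4] [631.2 179.9  72.7]
```

>>> send_rows(
  commands=[
    {"translation": [-0.002,0.015,0.02],"delta_rot": [0,0,0]},
    {"translation": [0,0,0.02],"delta_rot": [0,0,0]},
    {"translation": [0,0,0.01],"delta_rot": [0,0,0]},
    {"translation": [0,0,0],"delta_rot": [0,0,0]},
    {"translation": [0,0,0],"delta_rot": [0,0,0]},
  ],
)

```text
time_s: 11.85
eef_pos: [602.1, 151.5, 79.1]
tcp_rot: [[0.023, 1.0, 0.0], [1.0, -0.023, 0.0], [0.0, 0.0, -1.0]]
force: [-0.1, 0.3, -1.9]
grip_width: 52.0
```

>>> send_rows(
  commands=[
    {"translation": [0,0,0],"delta_rot": [0,0,0]},
    {"translation": [0,0,0],"delta_rot": [0,0,0]},
    {"translation": [0,0,0],"delta_rot": [0,0,0]},
    {"translation": [0,0,0],"delta_rot": [0,0,0]},
    {"translation": [0,0,0],"delta_rot": [0,0,0]},
  ],
  claw=1,
)

```text
time_s: 12.27
eef_pos: [602.1, 151.5, 79.1]
tcp_rot: [[0.023, 1.0, 0.0], [1.0, -0.023, 0.0], [0.0, 0.0, -1.0]]
force: [-0.8, 0.5, -1.2]
grip_width: 85.6
```

>>> send_rows(
  commands=[
    {"translation": [0,0,-0.2],"delta_rot": [0,0,0]},
    {"translation": [0,0,-0.4],"delta_rot": [0,0,0]},
    {"translation": [0,0,-0.4],"delta_rot": [0,0,0]},
    {"translation": [0,0,-0.4],"delta_rot": [0,0,0]},
    {"translation": [0,0,0],"delta_rot": [0,0,0]},
    {"translation": [0,0,0],"delta_rot": [0,0,0]},
    {"translation": [0,0,0],"delta_rot": [0,0,0]},
  ],
)

```text
time_s: 12.85
eef_pos: [601.6, 151.4, 183.7]
tcp_rot: [[0.023, 1.0, -0.0], [1.0, -0.023, -0.0], [-0.0, -0.0, -1.0]]
force: [-0.6, 0.3, -0.8]
grip_width: 85.0
```

```bash
python3 go.py 457.2 -264.7 183 -1.2
```

```text
t 12.85 pos [601.6 151.4 183.7] a -1.32 tilt [-0.0004 -0.0001] w 85.0 F [-0.6  0.3 -0.8]
shift shares now [-5.591 -1.797  0.01 ] turn z share -0.0007
shift shares after turn [-5.587 -1.809  0.009] tilt fix rotvec share [-0.0001  0.     -0.0007]
```

>>> send_rows(
  commands=[
    {"translation": [-0.466,-0.15,0],"delta_rot": [0,0,0]},
    {"translation": [-0.466,-0.15,0],"delta_rot": [0,0,0]},
    {"translation": [-0.466,-0.15,0],"delta_rot": [0,0,0]},
    {"translation": [-0.466,-0.15,0],"delta_rot": [0,0,0]},
    {"translation": [-0.466,-0.15,0],"delta_rot": [0,0,0]},
    {"translation": [-0.466,-0.15,0],"delta_rot": [0,0,0]},
    {"translation": [-0.466,-0.15,0],"delta_rot": [0,0,0]},
    {"translation": [-0.466,-0.15,0],"delta_rot": [0,0,0]},
    {"translation": [-0.466,-0.15,0],"delta_rot": [0,0,0]},
    {"translation": [-0.466,-0.15,0],"delta_rot": [0,0,0]},
    {"translation": [-0.466,-0.15,0],"delta_rot": [0,0,0]},
    {"translation": [-0.466,-0.15,0],"delta_rot": [0,0,0]},
  ],
)

```text
time_s: 13.85
eef_pos: [455.6, -265.7, 182.4]
tcp_rot: [[0.023, 1.0, -0.003], [1.0, -0.023, 0.002], [0.002, -0.003, -1.0]]
force: [0.0, -0.1, 0.5]
grip_width: 85.1
```

>>> send_rows(
  commands=[
    {"translation": [0,0,0],"delta_rot": [0,0,0]},
    {"translation": [0,0,0],"delta_rot": [0,0,0]},
  ],
)

```text
time_s: 14.02
eef_pos: [455.8, -265.9, 182.4]
tcp_rot: [[0.027, 1.0, -0.002], [1.0, -0.027, 0.002], [0.001, -0.002, -1.0]]
force: [0.5, 0.1, 0.6]
grip_width: 85.3
```

```bash
python3 go.py 457.2 -264.7 40 -1.2;python3 - <<'E'
from h import *
o=snap(6)
for n in o: print(n,'jar',top(o[n][1],(601,153),107,45,4,4),'\n dark',top(o[n][1],(601,153),32,75,4,4))
im=np.vstack([o['top'][0][110:290],o['scene'][0][110:290]])
cv2.imwrite('pics/t6.png',cv2.resize(im[:,:,::-1],None,fx=1.5,fy=1.5))
E
```

```text
t 14.02 pos [ 455.8 -265.9  182.4] a -1.54 tilt [-0.0024  0.0015] w 85.3 F [0.5 0.1 0.6]
shift shares now [0.014 0.023 1.899] turn z share -0.0019
shift shares after turn [0.016 0.019 1.899] tilt fix rotvec share [-0.0008 -0.0005 -0.0019]
top jar (248, array([601.1, 152.4, 106.5]), 'rect', array([601.3, 153.3]), array([45.1, 46.5]), 88.7, 'circ', array([601.3, 152.5])) 
 dark (668, array([594.4, 151.9,  31.6]), 'rect', array([600.2, 153.2]), array([97.8, 88.4]), 89.3, 'circ', array([600.5, 153. ]))
scene jar (259, array([603.8, 152.5, 107. ]), 'rect', array([603.6, 152.4]), array([46.4, 45.9]), 10.7, 'circ', array([603.2, 152. ])) 
 dark (707, array([612.3, 157.4,  31.9]), 'rect', array([603.6, 152.5]), array([ 89.9, 100.3]), 0.0, 'circ', array([603.5, 154. ]))
```

View pics/t6.png

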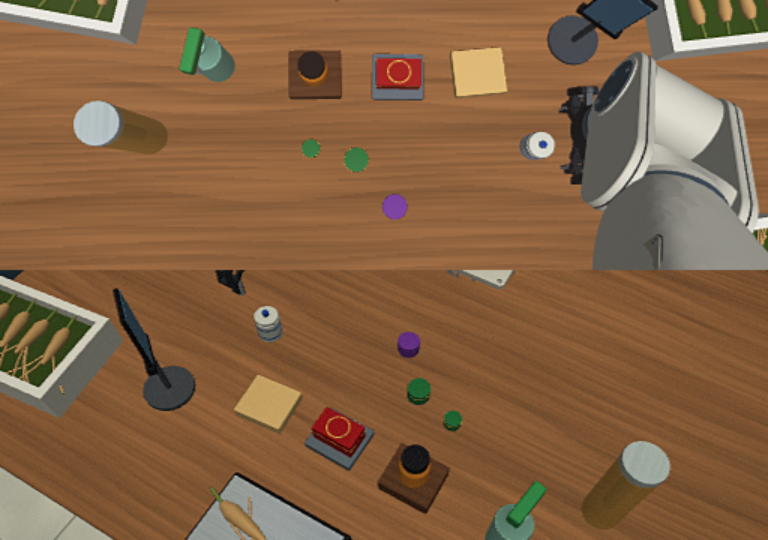

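The jar is upright and centred on dark to within about 1 mm, and its crop position is (312,68). The canister at (540,145) is undisturbed. Next I'll grip the canister.

>>> send_rows(
  commands=[
    {"translation": [0.014,0.021,0.3],"delta_rot": [0,0,0]},
    {"translation": [0,0,0.4],"delta_rot": [0,0,0]},
    {"translation": [0,0,0.4],"delta_rot": [0,0,0]},
    {"translation": [0,0,0.4],"delta_rot": [0,0,0]},
    {"translation": [0,0,0.3],"delta_rot": [0,0,0]},
    {"translation": [0,0,0.12],"delta_rot": [0,0,0]},
    {"translation": [0,0,0],"delta_rot": [0,0,0]},
  ],
)

```text
time_s: 14.7
eef_pos: [457.9, -261.6, 37.7]
tcp_rot: [[0.021, 1.0, -0.004], [1.0, -0.021, 0.003], [0.003, -0.004, -1.0]]
force: [-0.4, 0.8, -0.6]
grip_width: 85.7
```

>>> send_rows(
  commands=[
    {"translation": [0,0,0],"delta_rot": [0,0,0]},
    {"translation": [0,0,0],"delta_rot": [0,0,0]},
    {"translation": [0,0,0],"delta_rot": [0,0,0]},
    {"translation": [0,0,0],"delta_rot": [0,0,0]},
    {"translation": [0,0,0],"delta_rot": [0,0,0]},
    {"translation": [0,0,0],"delta_rot": [0,0,0]},
    {"translation": [0,0,0],"delta_rot": [0,0,0]},
  ],
  claw=0,
  force=40,
)

```text
time_s: 15.28
eef_pos: [459.7, -263.9, 41.6]
tcp_rot: [[0.023, 1.0, 0.002], [1.0, -0.023, -0.001], [-0.001, 0.002, -1.0]]
force: [-1.6, 2.8, 6.0]
grip_width: 49.0
```

>>> send_rows(
  commands=[
    {"translation": [0,0,-0.2],"delta_rot": [0,0,0]},
    {"translation": [0,0,-0.3],"delta_rot": [0,0,0]},
    {"translation": [0,0,-0.3],"delta_rot": [0,0,0]},
    {"translation": [0,0,-0.2],"delta_rot": [0,0,0]},
    {"translation": [0,0,0],"delta_rot": [0,0,0]},
    {"translation": [0,0,0],"delta_rot": [0,0,0]},
  ],
)

```text
time_s: 15.78
eef_pos: [459.6, -264.1, 116.2]
tcp_rot: [[0.023, 1.0, 0.003], [1.0, -0.023, -0.002], [-0.002, 0.003, -1.0]]
force: [0.2, -0.0, -1.2]
grip_width: 49.0
```

```bash
python3 go.py 603.7 -164.4 110 -1.2;python3 - <<'E'
from h import *
o=snap(7);e=bot.sense()['eef_pos']
for n in o:
  p=near(o[n][1],e[:2],45,e[2]-38,e[2]-20)
  if len(p):print(n,'canpts',len(p),np.round(p.min(0),1),np.round(p.max(0),1))
im=o['scene'][0][60:220,100:300]
cv2.imwrite('pics/s7.png',cv2.resize(im[:,:,::-1],None,fx=3,fy=3))
E
```

```text
t 15.78 pos [ 459.6 -264.1  116.2] a -1.33 tilt [ 0.0028 -0.0017] w 49.0 F [ 0.2 -0.  -1.2]
shift shares now [1.374 1.889 0.086] turn z share -0.0007
shift shares after turn [1.37  1.893 0.083] tilt fix rotvec share [ 0.0009  0.0005 -0.0007]
top canpts 38 [ 435.5 -260.    77.6] [ 483.7 -240.5   94.3]
scene canpts 57 [ 442.9 -268.2   76.7] [ 484.8 -240.    94.5]
```

View pics/s7.png

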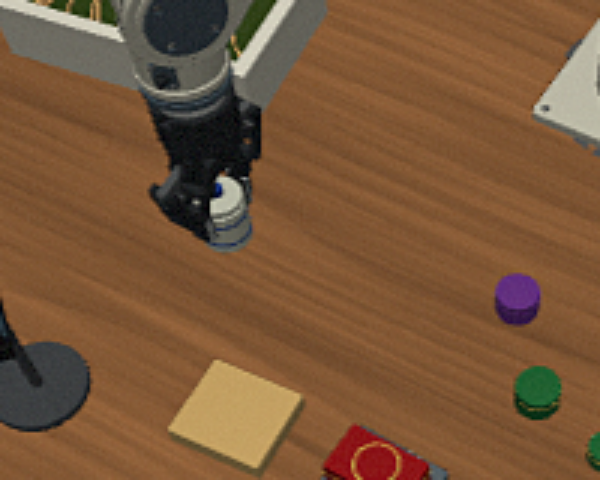

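The canister is held upright at crop (228,215). Carrying it to the bamboo stand.

>>> send_rows(
  commands=[
    {"translation": [0.231,0.315,0],"delta_rot": [0,0,0]},
    {"translation": [0.231,0.315,0],"delta_rot": [0,0,0]},
    {"translation": [0.231,0.315,0],"delta_rot": [0,0,0]},
    {"translation": [0.231,0.315,0],"delta_rot": [0,0,0]},
    {"translation": [0.231,0.315,0],"delta_rot": [0,0,0]},
    {"translation": [0.231,0.315,0],"delta_rot": [0,0,0]},
    {"translation": [0,0,0.2],"delta_rot": [0,0,0]},
    {"translation": [0,0,0.2],"delta_rot": [0,0,0]},
    {"translation": [0,0,0.15],"delta_rot": [0,0,0]},
    {"translation": [0,0,0.07],"delta_rot": [0,0,0]},
    {"translation": [0,0,0],"delta_rot": [0,0,0]},
    {"translation": [0,0,0],"delta_rot": [0,0,0]},
  ],
)

```text
time_s: 16.88
eef_pos: [602.4, -163.2, 67.6]
tcp_rot: [[0.024, 1.0, -0.001], [1.0, -0.024, 0.0], [0.0, -0.001, -1.0]]
force: [0.2, -0.5, -2.7]
grip_width: 48.6
```

```bash
python3 go.py 603.7 -163.6 65.2 -1.3
```

```text
t 16.88 pos [ 602.4 -163.2   67.6] a -1.35 tilt [-0.0015  0.0004] w 48.6 F [ 0.2 -0.5 -2.7]
shift shares now [-0.005  0.017  0.032] turn z share -0.0003
shift shares after turn [-0.005  0.017  0.032] tilt fix rotvec share [-0.0005 -0.0001 -0.0003]
```

>>> send_rows(
  commands=[
    {"translation": [-0.005,0.006,0.015],"delta_rot": [0,0,0]},
    {"translation": [0,0,0.015],"delta_rot": [0,0,0]},
    {"translation": [0,0,0.007],"delta_rot": [0,0,0]},
    {"translation": [0,0,0],"delta_rot": [0,0,0]},
    {"translation": [0,0,0],"delta_rot": [0,0,0]},
  ],
)

```text
time_s: 17.3
eef_pos: [603.5, -163.5, 65.8]
tcp_rot: [[0.023, 1.0, 0.0], [1.0, -0.023, -0.0], [-0.0, 0.0, -1.0]]
force: [0.3, -1.0, -2.7]
grip_width: 48.7
```

>>> send_rows(
  commands=[
    {"translation": [0,0,0],"delta_rot": [0,0,0]},
    {"translation": [0,0,0],"delta_rot": [0,0,0]},
    {"translation": [0,0,0],"delta_rot": [0,0,0]},
    {"translation": [0,0,0],"delta_rot": [0,0,0]},
    {"translation": [0,0,0],"delta_rot": [0,0,0]},
  ],
  claw=1,
)

```text
time_s: 17.72
eef_pos: [603.6, -163.4, 65.8]
tcp_rot: [[0.023, 1.0, 0.0], [1.0, -0.023, -0.0], [-0.0, 0.0, -1.0]]
force: [-0.8, 0.9, 0.6]
grip_width: 85.3
```

>>> send_rows(
  commands=[
    {"translation": [0,0,-0.2],"delta_rot": [0,0,0]},
    {"translation": [0,0,-0.4],"delta_rot": [0,0,0]},
    {"translation": [0,0,-0.4],"delta_rot": [0,0,0]},
    {"translation": [0,0,-0.4],"delta_rot": [0,0,0]},
    {"translation": [0,0,0],"delta_rot": [0,0,0]},
    {"translation": [0,0,0],"delta_rot": [0,0,0]},
    {"translation": [0,0,0],"delta_rot": [0,0,0]},
  ],
)

```text
time_s: 18.3
eef_pos: [603.1, -163.3, 170.4]
tcp_rot: [[0.023, 1.0, -0.0], [1.0, -0.023, 0.0], [0.0, -0.0, -1.0]]
force: [-0.6, 1.1, -1.0]
grip_width: 85.8
```

```bash
python3 go.py 437.7 75.5 170 -1.2
```

```text
t 18.3 pos [ 603.1 -163.3  170.4] a -1.32 tilt [-0.0003  0.0001] w 85.8 F [-0.6  1.1 -1. ]
shift shares now [ 3.132 -2.279  0.006] turn z share -0.0007
shift shares after turn [ 3.137 -2.272  0.005] tilt fix rotvec share [-0.0001 -0.     -0.0007]
```

>>> send_rows(
  commands=[
    {"translation": [0.313,-0.228,0],"delta_rot": [0,0,0]},
    {"translation": [0.313,-0.228,0],"delta_rot": [0,0,0]},
    {"translation": [0.313,-0.228,0],"delta_rot": [0,0,0]},
    {"translation": [0.313,-0.228,0],"delta_rot": [0,0,0]},
    {"translation": [0.313,-0.228,0],"delta_rot": [0,0,0]},
    {"translation": [0.313,-0.228,0],"delta_rot": [0,0,0]},
    {"translation": [0.313,-0.228,0],"delta_rot": [0,0,0]},
    {"translation": [0.313,-0.228,0],"delta_rot": [0,0,0]},
    {"translation": [0.313,-0.228,0],"delta_rot": [0,0,0]},
    {"translation": [0.313,-0.228,0],"delta_rot": [0,0,0]},
    {"translation": [0,0,0],"delta_rot": [0,0,0]},
    {"translation": [0,0,0],"delta_rot": [0,0,0]},
  ],
)

```text
time_s: 19.3
eef_pos: [436.4, 76.0, 169.6]
tcp_rot: [[0.02, 1.0, -0.003], [1.0, -0.02, -0.001], [-0.001, -0.003, -1.0]]
force: [-0.4, -0.2, 0.2]
grip_width: 85.4
```

>>> send_rows(
  commands=[
    {"translation": [0,0,0],"delta_rot": [0,0,0]},
    {"translation": [0,0,0],"delta_rot": [0,0,0]},
  ],
)

```text
time_s: 19.47
eef_pos: [438.4, 74.7, 170.2]
tcp_rot: [[0.024, 1.0, -0.0], [1.0, -0.024, -0.0], [-0.0, -0.0, -1.0]]
force: [-0.5, -0.5, 0.5]
grip_width: 85.6
```

```bash
python3 go.py 437.7 75.5 22 -1.2;python3 - <<'E'
from h import *
o=snap(8)
for n in o:
  W=o[n][1]
  print(n,'can',top(W,(603.6,-164),86,40,4,4),'knob',top(W,(603.6,-164),96,20,4,5),'\n bamboo',top(W,(603.6,-164),24,75,4,4),'\n box',top(W,(598,-7),56,60,4,4),'\n tin',top(W,(437.5,75.5),30,35,4,4))
E
```

```text
t 19.47 pos [438.4  74.7 170.2] a -1.36 tilt [-0.0004 -0.0002] w 85.6 F [-0.5 -0.5  0.5]
shift shares now [ 0.011 -0.009  1.977] turn z share -0.0009
shift shares after turn [ 0.011 -0.01   1.977] tilt fix rotvec share [-0.0001  0.0001 -0.0009]
top can (214, array([ 603.1, -164.2,   85.5]), 'rect', array([ 603. , -164.4]), array([46.6, 46. ]), 41.4, 'circ', array([ 602.8, -164.4])) knob (19, array([ 603.2, -164.8,   96. ]), 'rect', array([ 603.5, -165.5]), array([11.3, 10.8]), 82.3, 'circ', array([ 603.2, -164.8])) 
 bamboo (668, array([ 597.6, -160.1,   23.7]), 'rect', array([ 602.8, -164.3]), array([ 90. , 100.3]), 4.8, 'circ', array([ 603.5, -164.2])) 
 box (526, array([596.6,  -6.9,  55.9]), 'rect', array([596.7,  -7.1]), array([81.8, 50.1]), 88.9, 'circ', array([596.5,  -6.7])) 
 tin None
scene can (187, array([ 605.9, -163.7,   86. ]), 'rect', array([ 604.8, -165.4]), array([45.3, 47.3]), 29.0, 'circ', array([ 604.3, -164.4])) knob (20, array([ 605.2, -165. ,   95.3]), 'rect', array([ 604.5, -164.6]), array([12.1, 12.3]), 78.7, 'circ', array([ 605.2, -165.2])) 
 bamboo (571, array([ 613.1, -153.2,   24.1]), 'rect', array([ 604.5, -164.4]), array([ 90.4, 100.9]), 4.8, 'circ', array([ 604.6, -163.4])) 
 box (526, array([599.4,  -5.5,  56.3]), 'rect', array([598.4,  -6.7]), array([85.4, 53.7]), 88.0, 'circ', array([599.6,  -6.3])) 
 tin (169, array([438.7,  75.9,  29.8]), 'rect', array([437.9,  76.3]), array([45.2, 42.1]), 81.2, 'circ', array([438.4,  76.5]))
```

The canister is centred to within 0.5 mm on bamboo. Next is the tin.

>>> send_rows(
  commands=[
    {"translation": [0.013,-0.008,0.3],"delta_rot": [0,0,0]},
    {"translation": [0,0,0.4],"delta_rot": [0,0,0]},
    {"translation": [0,0,0.4],"delta_rot": [0,0,0]},
    {"translation": [0,0,0.4],"delta_rot": [0,0,0]},
    {"translation": [0,0,0.3],"delta_rot": [0,0,0]},
    {"translation": [0,0,0.1],"delta_rot": [0,0,0]},
    {"translation": [0,0,0.05],"delta_rot": [0,0,0]},
    {"translation": [0,0,0],"delta_rot": [0,0,0]},
    {"translation": [0,0,0],"delta_rot": [0,0,0]},
  ],
)

```text
time_s: 20.32
eef_pos: [438.2, 76.1, 25.2]
tcp_rot: [[0.023, 1.0, 0.001], [1.0, -0.023, 0.0], [0.0, 0.001, -1.0]]
force: [-0.6, 0.0, 0.1]
grip_width: 85.2
```

>>> send_rows(
  commands=[
    {"translation": [0,0,0],"delta_rot": [0,0,0]},
    {"translation": [0,0,0],"delta_rot": [0,0,0]},
    {"translation": [0,0,0],"delta_rot": [0,0,0]},
    {"translation": [0,0,0],"delta_rot": [0,0,0]},
    {"translation": [0,0,0],"delta_rot": [0,0,0]},
    {"translation": [0,0,0],"delta_rot": [0,0,0]},
    {"translation": [0,0,0],"delta_rot": [0,0,0]},
  ],
  claw=0,
  force=25,
)

```text
time_s: 20.9
eef_pos: [438.0, 76.3, 25.4]
tcp_rot: [[0.023, 1.0, 0.002], [1.0, -0.023, 0.0], [0.0, 0.002, -1.0]]
force: [-2.0, -1.0, 8.9]
grip_width: 45.0
```

>>> send_rows(
  commands=[
    {"translation": [0,0,-0.2],"delta_rot": [0,0,0]},
    {"translation": [0,0,-0.3],"delta_rot": [0,0,0]},
    {"translation": [0,0,-0.4],"delta_rot": [0,0,0]},
    {"translation": [0,0,-0.3],"delta_rot": [0,0,0]},
    {"translation": [0,0,-0.1],"delta_rot": [0,0,0]},
    {"translation": [0,0,0],"delta_rot": [0,0,0]},
    {"translation": [0,0,0],"delta_rot": [0,0,0]},
    {"translation": [0,0,0],"delta_rot": [0,0,0]},
  ],
)

```text
time_s: 21.57
eef_pos: [436.6, 76.1, 121.0]
tcp_rot: [[0.023, 1.0, -0.002], [1.0, -0.023, -0.0], [-0.0, -0.002, -1.0]]
force: [-0.4, -0.8, -0.9]
grip_width: 45.1
```

```bash
python3 go.py 597.6 -7 110 -1.3;python3 - <<'E'
from h import *
o=snap(9);e=bot.sense()['eef_pos']
for n in o:
  p=near(o[n][1],e[:2],45,e[2]-30,e[2]-20)
  if len(p):print(n,'pts',len(p),np.round(p.min(0),1),np.round(p.max(0),1))
im=o['scene'][0][60:240,180:380]
cv2.imwrite('pics/s9.png',cv2.resize(im[:,:,::-1],None,fx=3,fy=3))
E
```

```text
t 21.57 pos [436.6  76.1 121. ] a -1.32 tilt [-0.0016 -0.0002] w 45.1 F [-0.4 -0.8 -0.9]
shift shares now [-1.059  2.171  0.144] turn z share -0.0001
shift shares after turn [-1.059  2.171  0.147] tilt fix rotvec share [-0.0005  0.0001 -0.0001]
scene pts 6 [433.1  85.6  91.4] [456.7  97.8 100.6]
```

View pics/s9.png

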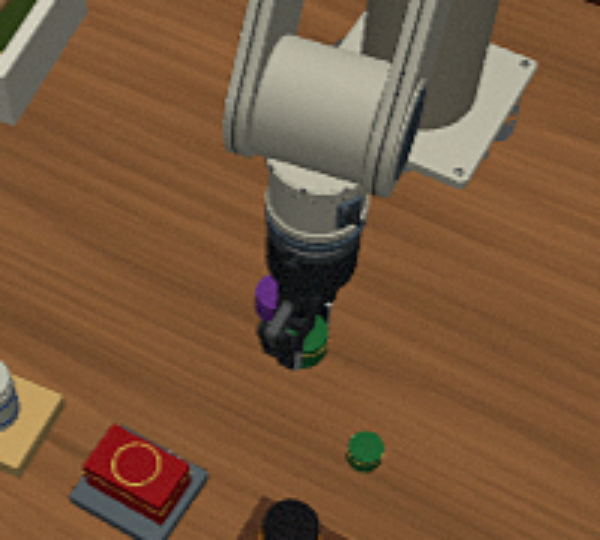

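The tin is held at crop (310,340). Moving it over the box.

>>> send_rows(
  commands=[
    {"translation": [-0.175,0.36,0],"delta_rot": [0,0,0]},
    {"translation": [-0.175,0.36,0],"delta_rot": [0,0,0]},
    {"translation": [-0.175,0.36,0],"delta_rot": [0,0,0]},
    {"translation": [-0.175,0.36,0],"delta_rot": [0,0,0]},
    {"translation": [-0.175,0.36,0],"delta_rot": [0,0,0]},
    {"translation": [-0.175,0.36,0],"delta_rot": [0,0,0]},
    {"translation": [0,0,0.2],"delta_rot": [0,0,0]},
    {"translation": [0,0,0.15],"delta_rot": [0,0,0]},
    {"translation": [0,0,0.1],"delta_rot": [0,0,0]},
    {"translation": [0,0,0.03],"delta_rot": [0,0,0]},
    {"translation": [0,0,0],"delta_rot": [0,0,0]},
    {"translation": [0,0,0],"delta_rot": [0,0,0]},
  ],
)

```text
time_s: 22.67
eef_pos: [596.9, -5.8, 85.7]
tcp_rot: [[0.022, 1.0, -0.001], [1.0, -0.022, 0.0], [0.0, -0.001, -1.0]]
force: [-0.5, -0.3, -0.5]
grip_width: 45.2
```

>>> send_rows(
  commands=[
    {"translation": [0,0,0],"delta_rot": [0,0,0]},
    {"translation": [0,0,0],"delta_rot": [0,0,0]},
    {"translation": [0,0,0],"delta_rot": [0,0,0]},
  ],
)

```text
time_s: 22.92
eef_pos: [597.8, -6.1, 86.6]
tcp_rot: [[0.023, 1.0, 0.001], [1.0, -0.023, -0.0], [-0.0, 0.001, -1.0]]
force: [0.4, -1.1, -0.3]
grip_width: 45.0
```

```bash
python3 go.py 597.6 -6.4 81.2 -1.3
```

```text
t 22.92 pos [597.8  -6.1  86.6] a -1.3 tilt [ 0.0011 -0.0001] w 45.0 F [ 0.4 -1.1 -0.3]
shift shares now [-0.004 -0.003  0.072] turn z share -0.0
shift shares after turn [-0.004 -0.003  0.072] tilt fix rotvec share [ 0.0004  0.     -0.    ]
```

>>> send_rows(
  commands=[
    {"translation": [-0.004,-0.003,0.025],"delta_rot": [0,0,0]},
    {"translation": [0,0,0.02],"delta_rot": [0,0,0]},
    {"translation": [0,0,0.015],"delta_rot": [0,0,0]},
    {"translation": [0,0,0.01],"delta_rot": [0,0,0]},
    {"translation": [0,0,0],"delta_rot": [0,0,0]},
    {"translation": [0,0,0],"delta_rot": [0,0,0]},
    {"translation": [0,0,0],"delta_rot": [0,0,0]},
  ],
)

```text
time_s: 23.5
eef_pos: [597.3, -6.5, 81.4]
tcp_rot: [[0.023, 1.0, -0.0], [1.0, -0.023, 0.0], [0.0, -0.0, -1.0]]
force: [-2.7, 0.3, 7.4]
grip_width: 45.2
```

>>> send_rows(
  commands=[
    {"translation": [0,0,0],"delta_rot": [0,0,0]},
    {"translation": [0,0,0],"delta_rot": [0,0,0]},
    {"translation": [0,0,0],"delta_rot": [0,0,0]},
    {"translation": [0,0,0],"delta_rot": [0,0,0]},
    {"translation": [0,0,0],"delta_rot": [0,0,0]},
  ],
  claw=1,
)

```text
time_s: 23.92
eef_pos: [597.3, -6.6, 80.5]
tcp_rot: [[0.023, 1.0, -0.0], [1.0, -0.023, -0.0], [-0.0, -0.0, -1.0]]
force: [-0.6, -0.2, 0.5]
grip_width: 85.4
```

>>> send_rows(
  commands=[
    {"translation": [0,0,-0.2],"delta_rot": [0,0,0]},
    {"translation": [0,0,-0.4],"delta_rot": [0,0,0]},
    {"translation": [0,0,-0.4],"delta_rot": [0,0,0]},
    {"translation": [0,0,-0.4],"delta_rot": [0,0,0]},
    {"translation": [0,-0.4,0],"delta_rot": [0,0,0]},
    {"translation": [0,-0.4,0],"delta_rot": [0,0,0]},
    {"translation": [0,-0.4,0],"delta_rot": [0,0,0]},
    {"translation": [0,-0.4,0],"delta_rot": [0,0,0]},
    {"translation": [0,-0.4,0],"delta_rot": [0,0,0]},
    {"translation": [0,-0.4,0],"delta_rot": [0,0,0]},
    {"translation": [0,0,0],"delta_rot": [0,0,0]},
    {"translation": [0,0,0],"delta_rot": [0,0,0]},
  ],
)

```text
time_s: 24.92
eef_pos: [416.2, -2.4, 185.8]
tcp_rot: [[0.023, 1.0, -0.0], [1.0, -0.023, 0.0], [-0.0, -0.0, -1.0]]
force: [0.8, -0.4, 1.4]
grip_width: 85.5
```

```bash
python3 - <<'E'
from h import *
o=snap('a')
for n in o:
  W=o[n][1];W0=world(n,np.load(n+'0.npz')['d'])
  for k,c,h,r in(('tin',(598,-7),86,35),('box',(598,-7),56,60),('slate',(598,-7),16,75),('jar',(601,153),107,40),('dark',(601,153),32,75),('can',(603.6,-164),86,40),('bamboo',(603.6,-164),24,75)): print(n,k,top(W,c,h,r,4 if h>16 else 5,4))
  print('changed px outside',[ (a.shape[0],np.round(a.mean(0))) for a in [np.argwhere((np.abs(W[...,2]-W0[...,2])>30)&(W0[...,2]>110)&(W0[...,2]<300))]])
im=np.vstack([o['top'][0][90:280],o['scene'][0][90:280]])
cv2.imwrite('pics/ta.png',cv2.resize(im[:,:,::-1],None,fx=1.5,fy=1.5))
E
```

```text
top tin (206, array([596.2,  -7.1,  85.6]), 'rect', array([597.6,  -7.5]), array([41.1, 45.2]), 88.4, 'circ', array([597.3,  -6.9]))
top box (293, array([594.2,  -5.9,  55.8]), 'rect', array([597. ,  -7.2]), array([81.9, 50.1]), 88.9, 'circ', array([597.6,  -7.1]))
top slate (398, array([587.1,  -3. ,  15.5]), 'rect', array([596.1,  -6.9]), array([96.9, 89.7]), 88.6, 'circ', array([597.4,  -7.2]))
top jar (250, array([601. , 152.5, 106.6]), 'rect', array([601.4, 153.2]), array([45.1, 47.2]), 89.1, 'circ', array([601.4, 152.3]))
top dark (660, array([594.8, 151.6,  31.6]), 'rect', array([600. , 153.2]), array([97.7, 88.2]), 89.4, 'circ', array([600.8, 153.3]))
top can (213, array([ 602.6, -163.9,   85.8]), 'rect', array([ 603.3, -164. ]), array([46.6, 45.4]), 85.7, 'circ', array([ 603.1, -164.6]))
top bamboo (666, array([ 597.8, -159.4,   23.8]), 'rect', array([ 602.7, -164.2]), array([ 89.8, 100.1]), 4.7, 'circ', array([ 602.4, -163.5]))
changed px outside [(855, array([370., 228.]))]
scene tin (209, array([598.7,  -6.9,  85.8]), 'rect', array([597.6,  -7.2]), array([44.6, 42.7]), 31
[... 223 characters left out ...]
5.7]), 'rect', array([598.5,  -6.5]), array([99.5, 90.8]), 88.3, 'circ', array([599.,  -6.]))
scene jar (260, array([603.8, 152.7, 107. ]), 'rect', array([603.3, 152.5]), array([46.6, 46.1]), 75.7, 'circ', array([603.7, 151.3]))
scene dark (710, array([612.6, 157.7,  31.8]), 'rect', array([602.8, 152.5]), array([99.3, 91.5]), 89.7, 'circ', array([603.4, 154.1]))
scene can (196, array([ 605.9, -163.3,   86.1]), 'rect', array([ 605.1, -164.1]), array([49.8, 44.8]), 57.5, 'circ', array([ 605.2, -164.5]))
scene bamboo (563, array([ 613.1, -153.2,   23.9]), 'rect', array([ 604. , -163.8]), array([ 91. , 100.6]), 4.1, 'circ', array([ 604.8, -162.8]))
changed px outside [(429, array([ 45., 364.]))]
```

View pics/ta.png

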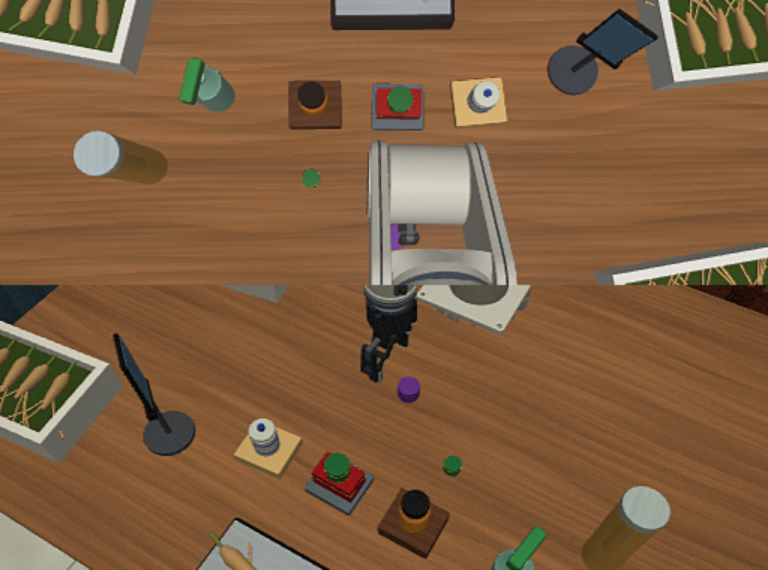

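The picture shows everything placed: jar on dark at (312,98), tin on box on slate at (400,100), and canister on bamboo at (485,97). The bystanders haven't moved, the arm is clear and the clock reads about 25 s. Handing in.

```bash
python3 -c "
from rig import bot
print(bot.hand_in())"
```

```text
the job is handed in; nothing more can be done
None
```

I set out the display in the order asked and handed it in at about 25 s. The red box is on the middle (slate) stand, the amber jar on the left (dark) stand and the canister on the right (bamboo) stand. The larger green tin is on top of the box.

**Placement:** in the last images everything stood upright at the expected heights. Each piece was centred to about 1 mm, and the box was square with its stand to within about 1°. The two cameras differ by 1–3 mm in x, and the tin's offset from the box is about 0.5 mm in the top view and 1–2 mm in the scene view. I judged the placements within each camera and took the averages as targets.

**Bystanders:** the spray bottle, phone and specimen jar looked unmoved in the final picture. The smaller green tin and the purple one were left alone. My automatic before/after depth comparison flagged some changed pixels, but they lie around where the arm now stands and where it stood at the start.

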